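# Take up the guide roller's end play with its set-screw collar

## Task

The guide roller on the white film tester has side play on its shaft. Loosen the brass thumb set screw of the plain steel collar, slide that collar towards the roller until the roller sits against the dark stop collar at the other end and the spring between them is lightly loaded, about half squeezed and never pressed flat, then tighten the screw firmly so that the collar stays there. Never drag the collar while its screw is tight, be gentle on the spring, and leave the things standing around undisturbed.

Things in the scene. Friction and masses are not known exactly. Their poses are not given: they have to be found in the camera images.
- tester: White bench-top film tester, fixed: housing 230 x 360 x 55 mm (x, y, z). Origin at the centre of its underside on the bench, z up, y along the roller's shaft. Two aluminium cheek plates (60 mm wide in x, 8 mm thick) hold the shaft at y = +135 and -135 mm and rise to 121 mm above the bench.
- shaft_mid (a point): Middle of the fixed 12 mm steel shaft, on its axis, 105 mm above the bench (50 mm above the deck); axes as the tester's. On the shaft from +y to -y: dark stop collar (32 mm diameter, 14 mm wide, fixed; its place changes and is not reported: roller-side face at y = +85 to +105 mm from here), loose roller, spring with brass washer, steel collar with the screw.
- roller: Guide roller, loose along the shaft: black rubber sleeve 42 mm diameter, 72 mm long, on an aluminium hub 25 mm diameter, 80 mm long. Origin at its middle on the shaft axis, y along the shaft as the tester's. It slides with about 1.5 to 2.5 N of drag; the sleeve spins. It starts 8 to 45 mm short of the stop collar and is home when the hub's +y end (origin + 40 mm) touches it.
- spring_seat (a point): Centre of the roller hub's -y end, on the shaft axis. A dark threaded seat stands 2 to 8 mm out of the hub here (set differently each time, not reported) and carries a coil wave spring, 14 mm free, and a brass washer 27 mm diameter, 2 mm thick: the washer's -y face is 18 to 24 mm from here with the spring free. Rate 4 N per mm, travel 4 mm (flat at 16 N); half squeezed is about 8 N.
- collar: Plain steel shaft collar, 32 mm diameter, 16 mm wide, keyed: it slides along the shaft but does not turn about it. Origin at its centre on the shaft axis, y along the shaft as the tester's. Screw loose: slides with about 1.5 to 2 N of drag; screw tight: holds more than 30 N. It starts 7 mm or more clear of the washer, on its -y side.
- screw_head (a point): Centre of the knurled brass head of the thumb set screw, on its vertical axis, 37 mm above the shaft axis over the collar's centre. Head: cylinder 20 mm diameter, 18 mm tall (9 mm above and below this point), white index line on top; then a 9 mm neck down to the collar's top, 21 mm below this point. It moves with the collar and may be used to push it.
- screw (a joint): Angle of the set screw in rad, growing anticlockwise seen from above (loosening). Starts tight, between -0.05 and 0.2; it clamps the collar less and less up to 1.0 and is free beyond 1.0. It takes about 0.12 N m to turn, rising towards 0.2 N m as it is tightened; hard stops at -0.35 and 6.0. Tight means below 0.4.
- sled: Bystander: square steel friction sled on grey felt, 57 x 57 x 34 mm, standing on the tester's deck at the +x side of the roller. Origin at the centre of its underside.
- weight: Bystander: brass calibration weight, 32 mm diameter, 56 mm tall, on the bench beyond the tester's -y end. Origin at the centre of its underside.
- jar: Bystander: amber jar with blue cap, 56 mm diameter, 75 mm tall, on the bench beyond the tester's +y end. Origin at the centre of its underside.

How it is judged:
By the outcome, as a careful person would: the job done as asked, in the order asked, and still so for the second after the job is handed in, with the robot touching nothing.
It also fails if it takes over 64 s, if anything falls off the work surface, if the arm or the gripper's body presses on something with over 40 N, if the wrist force passes 120 N, or if a joint passes its speed limit or range.

## Robot

A 7-joint arm with a two-finger parallel gripper is mounted at the origin on the work surface. World frame = base frame: x ahead of the robot, y to its left, z up, the work surface at z = 0. Lengths are in m, angles in degrees, forces in N, time in s.
With the tool pointing down it reaches from about 0.4 to 0.9 m from the base axis. Payload 5.6 kg.
Tool frame: the origin (TCP) lies midway between the tips of the shut fingers; the grasp point (between the pads) lies 19 mm behind it; z points along the fingers, y is the direction in which the jaws open and shut (so a half turn about z gives the same grasp; the last joint's range is limited). The gripper opens to 92 mm and grips with 3 to 60 N. Pads are 20 mm wide; open, the fingers measure 128 mm over their backs; the gripper's body (75 mm by 189 mm) begins 69 mm behind the grasp point.
Start: joints at [65.833, 26.786, -0.665, 91.828, 0.344, 61.387, -3.226], TCP at [0.24, -0.604, 0.215] pointing down, gripper open.
Joint ranges: [-144.91, 144.91], [-17.63, 115.5], [-89.93, 88.59], [15.96, 139.68], [-74.01, 254.01], [8.47, 105.57], [-167.45, 167.45]. Speed limits (degrees/s): [147.25, 147.25, 180, 180, 180, 180, 180].

## Interface

Orientations are given as [roll, pitch, yaw] about the fixed x, y, z axes, in that order (R = Rz(yaw) Ry(pitch) Rx(roll)).
In Python, from cell import bot gives the robot as it stands. The module is installed in compiled form; this text tells all that it offers.
- The arm moves only by the tool drive_tool, never from a script. Its argument "rows" is a list that holds one entry, the list of rows, each a list of 5 numbers: the finger opening in m, from 0 to 0.0919, then the shift along the world's x, y, z in m, then the turn about the world's z in degrees. A call has 1 to 10 rows; each row shifts and turns the commanded pose from where the row before left it; what a row does not reach is not made up. A row lasts 1/12 s, in which the tool goes at most 41.7 mm and 7.16 degrees, less where a joint would pass 70% of its speed; a pose out of reach is approached as far as the arm can. A call with a gripper value outside its range is refused whole. The fingers move at their own pace and stop on an object; "grip_force" is the grip in N (left out, the last holds). Time passes only in rows, so rows that do not move let the fingers close. It gives the time, the measured TCP pose, the force and the opening at its end, in the units of the state.
- bot.get_obs(): the state, without advancing time (a new reading comes with each control period).
- bot.grab_frame(name): name is "side" or "top" or "wrist"; returns the picture (400x640x3 uint8, red, green, blue); there is no depth.
- bot.camera_model(name): a dict with "camera_matrix" (3x3 intrinsics, pixels), "T" (4x4, takes a point from camera to world coordinates); the wrist camera has in their place "tool_from_camera" (4x4, takes a point from camera to tool coordinates, whose origin is the TCP and whose axes are the flange's). Camera axes: x right, y down, z forward; pixel columns grow to the right and rows downward; lengths in m; the calibration is good to about 2 mm. The wrist camera is an equidistant fisheye: a pixel r from the principal point sees the ray r / f radians off the axis. A picture is of the moment at which its call begins: read the wrist's pose just before it. camera_model takes no time and is no camera call.
- bot.sign_off(): hands the job in, once; it reports no verdict.
Trained networks look in the newest picture that a camera, given by its name, has taken for a name from the list of things; names that differ only in an ending like _2 or _b are one class to them, and where a whole thing is asked for, a point or a joint stands for the part that bears it (a point fixed in the world has none). Each returns a list of dicts, best first, with "conf" (0 to 1); they miss things now and then, are a little off and sometimes report something else, mostly with a low value. They report only what shows in the picture. A call takes as long as a camera call.
- bot.look_for(name, camera): "pixel" ([row, column] in pixels, amid what is visible of it).
The state is a dict: "time_s": time; "q": joint angles; "joint_velocities": joint speeds; "joint_efforts": joint torques, N m; "ee_pos": TCP position; "tcp_rot": TCP orientation; "ft_force": force on the tool from outside, world axes, zero at the start; "ft_torque": the same for the moment, N m; "width": opening from 0.0 (shut) to 1.0 (fully open).
Only numpy, scipy, OpenCV 4.12 (cv2) and the standard library are available. Lean on these libraries where they do the work, as an engineer would, in place of code of your own. Each camera call takes 0.05 s, during which the arm holds its last target.

## Working session

There is one attempt and no reset: what is moved stays moved. The work goes in short steps, Python scripts to look and compute and a tool call to move; the robot and the scene stay as the last step left them, time stands still between calls to the robot, and variables do not carry over. Pictures are saved under pics/ and viewed, and the job is handed in when it is done.

Besides the shell and the picture viewer there is one more tool, called in YAML: its name, and indented under it one key for each argument. drive_tool: Moves the arm, as the interface text tells. Its arguments: {"type":"object","properties":{"rows":{"type":"array","items":{"type":"array","items":{"type":"array","items":{"type":"number"}}}},"grip_force":{"type":"number"}},"required":["rows"]}

```bash
mkdir -p pics; ls
python3 - <<'E'
from cell import bot
import cv2,numpy as np
o=bot.get_obs();print(o)
for c in ["side","top","wrist"]:
    im=bot.grab_frame(c);cv2.imwrite(f"pics/a_{c}.png",im[:,:,::-1])
    m=bot.camera_model(c);print(c,{k:np.round(np.array(v),4).tolist() for k,v in m.items()})
    for n in ["tester","roller","collar","screw_head","spring_seat","sled","weight","jar"]:
        r=bot.look_for(n,c);print(n,[(x['pixel'],round(x['conf'],2)) for x in r[:2]])
E
```

```text
pics
{'time_s': 0.0, 'q': array([65.8320495 , 26.83709528, -0.66370208, 91.88067096,  0.34430536,
       61.38585548, -3.22563874]), 'joint_velocities': array([ 0.04343532,  0.05500332, -0.03582652,  0.06202383, -0.0249982 ,
        0.03470391, -0.00262216]), 'joint_efforts': array([-1.88278118e-04, -5.20576859e+01, -1.26395153e-02, -2.43754613e+01,
       -5.66765608e-02,  1.71817350e-02,  1.22470165e-04]), 'ee_pos': array([ 0.24008618, -0.60340965,  0.21362974]), 'tcp_rot': array([-1.79898648e+02,  8.04926220e-03,  2.16999676e+01]), 'ft_force': array([ 0.24515261, -0.04997492,  1.46564839]), 'ft_torque': array([ 0.00523567, -0.03983356, -0.00762627]), 'width': 0.9990209883492502}
side {'camera_matrix': [[365.2087, 0.0, 318.3972], [0.0, 365.2087, 197.4337], [0.0, 0.0, 1.0]], 'T': [[0.9678, -0.1871, 0.1681, 0.4128], [-0.2515, -0.7304, 0.635, -0.531], [0.0039, -0.6568, -0.754, 0.7903], [0.0, 0.0, 0.0, 1.0]]}
tester [([249.9, 306.1], 0.69)]
roller [([212.5, 300.1], 0.75)]
collar [([240.4, 313.5], 0.68)]
screw_head [([246.6, 305.4], 0.57)]
spring_seat [([208.4, 301.1], 0.76)]
sled [([20
[... 268 characters left out ...]
0.0751], [0.0183, -0.1649, -0.9861, 1.1124], [0.0, 0.0, 0.0, 1.0]]}
tester [([250.3, 353.0], 0.61)]
roller [([241.2, 340.4], 0.76), ([216.6, 325.8], 0.38)]
collar [([237.7, 392.6], 0.56)]
screw_head [([237.3, 395.3], 0.42)]
spring_seat [([243.8, 341.6], 0.91)]
sled [([218.1, 327.5], 0.69), ([238.5, 392.2], 0.37)]
weight [([257.5, 471.2], 0.53)]
jar [([277.2, 231.9], 0.97)]
wrist {'camera_matrix': [[309.7069, 0.0, 311.7968], [0.0, 309.7069, 203.7248], [0.0, 0.0, 1.0]], 'tool_from_camera': [[0.0003, -0.9628, -0.2703, 0.0763], [1.0, 0.0003, 0.0, 0.0008], [0.0001, -0.2703, 0.9628, -0.1693], [0.0, 0.0, 0.0, 1.0]]}
tester []
roller []
collar []
screw_head []
spring_seat []
sled []
weight []
jar []
```

View pics/a_side.png

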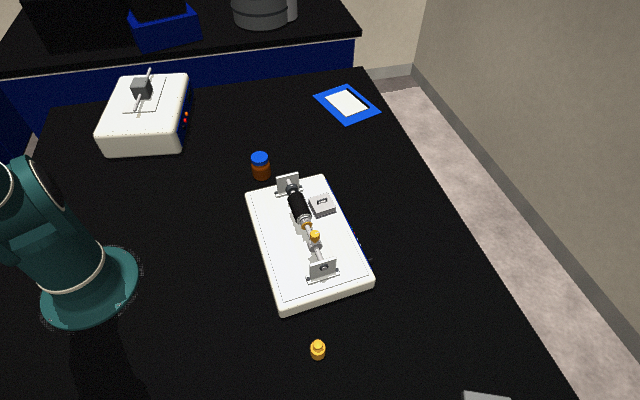

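View pics/a_top.png

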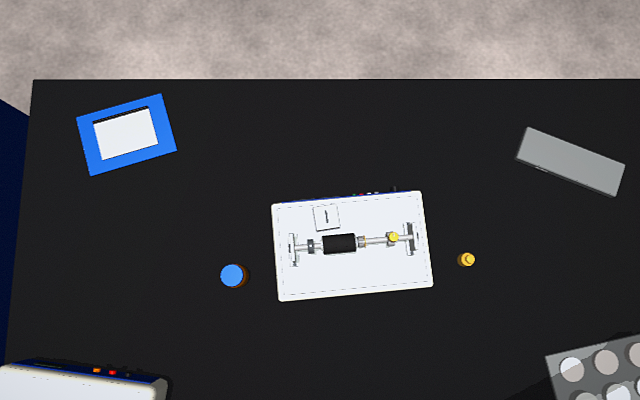

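```bash
cat > h.py <<'E'
import cv2,numpy as np
from cell import bot
def ray(c,px):  # px=(row,col)
    m=bot.camera_model(c);K=np.array(m['camera_matrix']);T=np.array(m['T'])
    d=np.array([(px[1]-K[0,2])/K[0,0],(px[0]-K[1,2])/K[1,1],1.]);return T[:3,3],T[:3,:3]@d
def atz(c,px,z):
    o,d=ray(c,px);return o+d*(z-o[2])/d[2]
def proj(c,p):
    m=bot.camera_model(c);K=np.array(m['camera_matrix']);T=np.array(m['T'])
    q=T[:3,:3].T@(np.array(p)-T[:3,3]);u=K@(q/q[2]);return u[1],u[0]
E
python3 - <<'E'
import cv2
for c,(a,b,e,f) in {"side":(130,380,220,420),"top":(170,300,200,500)}.items():
    im=cv2.imread(f"pics/a_{c}.png")[a:b,e:f];s=min(800/(f-e),600/(b-a))
    cv2.imwrite(f"pics/a_{c}_z.png",cv2.resize(im,None,fx=s,fy=s,interpolation=cv2.INTER_CUBIC));print(c,s)
E
```

```text
side 2.4
top 2.6666666666666665
```

View pics/a_side_z.png

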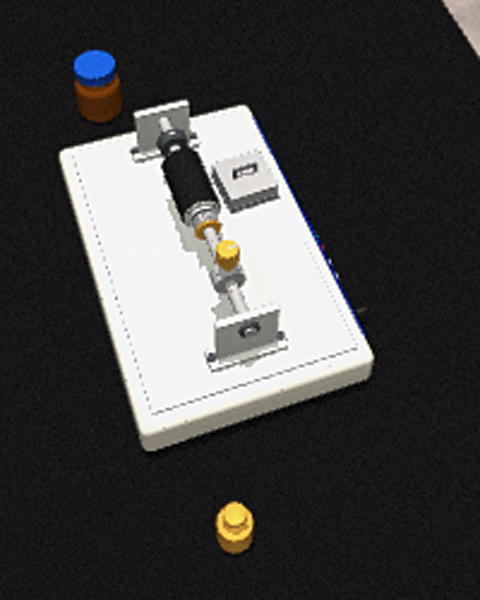

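View pics/a_top_z.png

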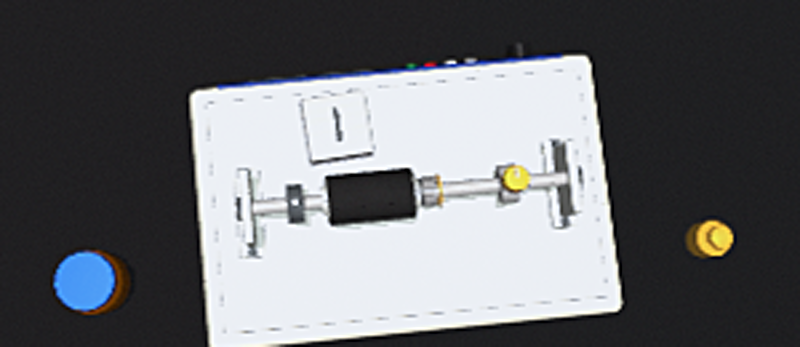

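Run:
```python
from h import *
# housing top corners z=.055 in top picture
for p in [(205,272),(191,421),(286,433),(300,279)]: print(p,atz("top",p,.055).round(4))
print("head top",atz("top",(236,392.5),.151).round(4), atz("side",(233,315),.151).round(4))
print("head2", atz("side",(236,315),.146).round(4))
```

```text
(205, 272) [0.6072 0.1785 0.055 ]
(191, 421) [ 0.6386 -0.1737  0.055 ]
(286, 433) [ 0.4163 -0.1915  0.055 ]
(300, 279) [0.3884 0.1605 0.055 ]
head top [ 0.5218 -0.0862  0.151 ] [ 0.5229 -0.0885  0.151 ]
head2 [ 0.5218 -0.0927  0.146 ]
```

The side picture shows the tester turned by about 5°. The brass head is at about (233, 315) in it and at (236, 392) in the top picture. Both give x≈0.522, y≈-0.087. I'll move above it and refine with the wrist camera.

drive_tool:
  rows:
    - [[0.0919,0.0188,0.0345,0.002,2.2],[0.0919,0.0188,0.0345,0.002,2.2],[0.0919,0.0188,0.0345,0.002,2.2],[0.0919,0.0188,0.0345,0.002,2.2],[0.0919,0.0188,0.0345,0.002,2.2],[0.0919,0.0188,0.0345,0.002,2.2],[0.0919,0.0188,0.0345,0.002,2.2],[0.0919,0.0188,0.0345,0.002,2.2],[0.0919,0.0188,0.0345,0.002,2.2],[0.0919,0.0188,0.0345,0.002,2.2]]

```text
time_s: 2.18
ee_pos: [0.4289, -0.2573, 0.2351]
tcp_rot: [179.9, 0.0, 43.8]
ft_force: [0.8, -0.3, 0.2]
width: 1.001
```

drive_tool:
  rows:
    - [[0.0919,0.0188,0.0345,0,2.2],[0.0919,0.0188,0.0345,0,2.2],[0.0919,0.0188,0.0345,0,2.2],[0.0919,0.0188,0.0345,0,2.2],[0.0919,0.0188,0.0345,0,2.2],[0.0919,0,0,0,0],[0.0919,0,0,0,0]]

```text
time_s: 2.77
ee_pos: [0.523, -0.084, 0.2346]
tcp_rot: [-180.0, -0.0, 55.0]
ft_force: [-0.5, -1.3, -0.5]
width: 0.998
```

```bash
cat >> h.py <<'E'
from scipy.spatial.transform import Rotation as Ro
def wT(o):
    T=np.eye(4);T[:3,:3]=Ro.from_euler('xyz',o['tcp_rot'],degrees=True).as_matrix();T[:3,3]=o['ee_pos']
    return T@np.array(bot.camera_model("wrist")['tool_from_camera'])
def watz(o,px,z):
    K=np.array(bot.camera_model("wrist")['camera_matrix']);T=wT(o)
    v=np.array([px[1]-K[0,2],px[0]-K[1,2]]);r=np.hypot(*v);th=r/K[0,0]
    d=np.array([*(v/max(r,1e-9)*np.sin(th)),np.cos(th)]);d=T[:3,:3]@d
    return T[:3,3]+d*(z-T[2,3])/d[2]
def wproj(o,p):
    K=np.array(bot.camera_model("wrist")['camera_matrix']);T=wT(o)
    q=T[:3,:3].T@(np.array(p)-T[:3,3]);th=np.arctan2(np.hypot(q[0],q[1]),q[2]);f=np.hypot(q[0],q[1])
    return K[1,2]+K[0,0]*th*q[1]/f,K[0,2]+K[0,0]*th*q[0]/f
def st():
    o=bot.get_obs();print(round(o['time_s'],2),o['ee_pos'].round(4),o['tcp_rot'].round(2),'F',o['ft_force'].round(2),'M',o['ft_torque'].round(3),'w',round(o['width']*91.9,1));return o
def wpic(n,box=None):
    o=bot.get_obs();im=bot.grab_frame("wrist")[:,:,::-1]
    if box:
        a,b,e,f=box;im=im[a:b,e:f];s=min(800/(f-e),600/(b-a));im=cv2.resize(im,None,fx=s,fy=s,interpolation=cv2.INTER_CUBIC)
    cv2.imwrite(f"pics/{n}.png",im);return o
E
python3 - <<'E'
from h import *
o=st();print(o['q'].round(1));o=wpic("b")
for n in ["screw_head","collar","spring_seat","roller"]:
    r=bot.look_for(n,"wrist");print(n,[(x['pixel'],round(x['conf'],2)) for x in r[:2]])
    if r: print(watz(o,r[0]['pixel'],.151).round(4))
E
```

```text
2.77 [ 0.523  -0.084   0.2346] [-1.7999e+02 -4.0000e-02  5.4980e+01] F [-0.5  -1.27 -0.48] M [-0.103  0.026 -0.012] w 91.7
[ 25.5  16.  -23.6 106.2   7.3  59.2 -36.1]
screw_head [([211.9, 313.2], 0.72)]
[ 0.5233 -0.087   0.151 ]
collar [([204.9, 314.6], 0.83)]
[ 0.5278 -0.0826  0.151 ]
spring_seat [([205.6, 315.8], 0.75), ([114.7, 239.1], 0.67)]
[ 0.5283 -0.0837  0.151 ]
roller [([203.9, 312.2], 0.74), ([114.0, 238.5], 0.66)]
[ 0.5266 -0.0807  0.151 ]
```

View pics/b.png

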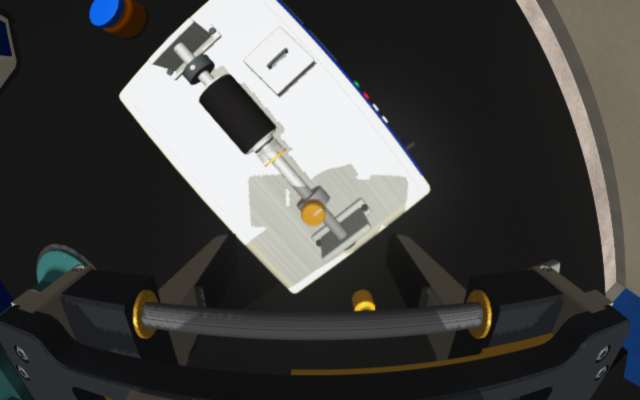

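Run:
```python
from h import *
im=cv2.imread("pics/b.png");c=im[185:245,280:360];cv2.imwrite("pics/b_z.png",cv2.resize(c,None,fx=10,fy=10,interpolation=cv2.INTER_CUBIC))
c=im[30:250,160:370];cv2.imwrite("pics/b_z2.png",cv2.resize(c,None,fx=2.7,fy=2.7,interpolation=cv2.INTER_CUBIC))
o=bot.get_obs()
for p in [(.522,-.086,.151),(.523,-.088,.151)]: print(wproj(o,p))
```

```text
(np.float64(206.98864135764703), np.float64(309.63480606247356))
(np.float64(208.17088266760422), np.float64(311.95627408371524))
```

View pics/b_z.png

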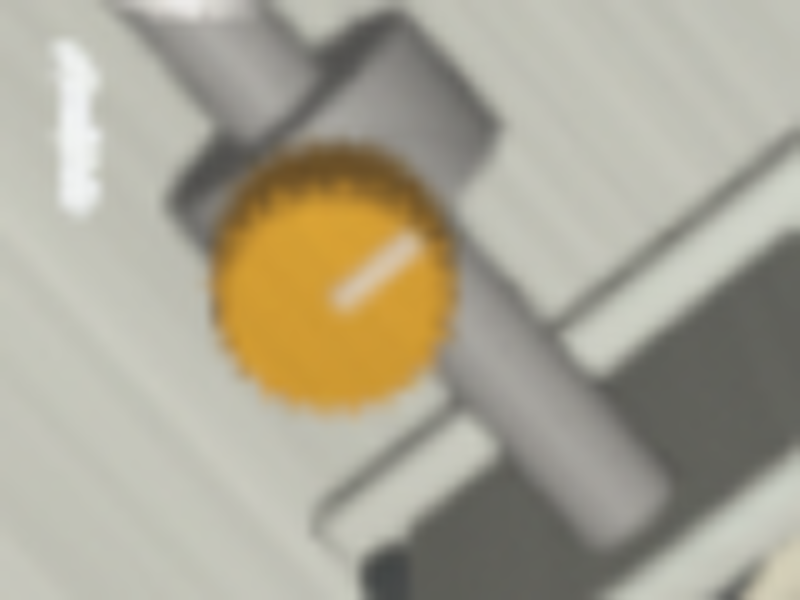

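View pics/b_z2.png

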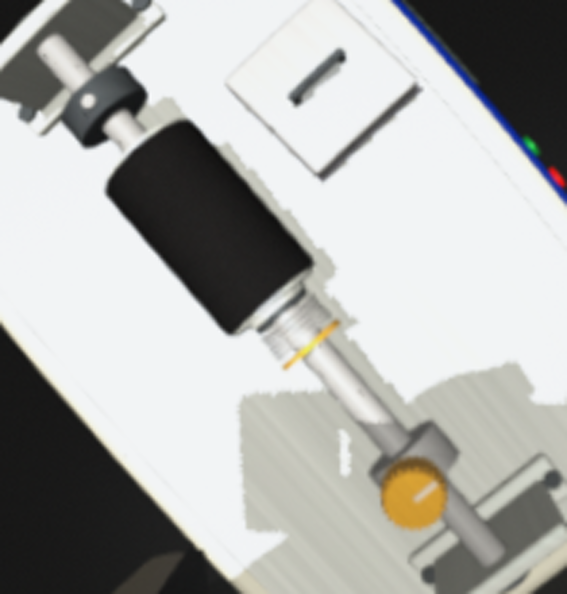

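Run:
```python
from h import *
o=bot.get_obs()
h=watz(o,(213.1,313.2),.151);print(h)
Y=np.array([-np.sin(np.radians(4.85)),np.cos(np.radians(4.85)),0])
f=lambda x,y:(30+y/2.7,160+x/2.7)
# shaft-axis features projected: use z approx
for n,p,z in [("stop -y top edge",(128,115),.115),("sleeve -y end",(275,299),.105),("sleeve +y",(146,155),.105),("washer",(312,346),.105),("collar far face",(408,437),.105),("shaft at stop",(110,105),.121)]:
    q=watz(o,f(*p),z);print(n,q.round(4),'s from head',((q-h)@Y).round(4))
q1=watz(o,f(125,130),.105);q2=watz(o,f(480,540),.105);d=q2-q1;print(np.degrees(np.arctan2(d[0],-d[1])))
```

```text
[ 0.52131501 -0.09220157  0.151     ]
stop -y top edge [0.5136 0.07   0.115 ] s from head 0.1623
sleeve -y end [ 0.515  -0.0156  0.105 ] s from head 0.0769
sleeve +y [0.5084 0.0565 0.105 ] s from head 0.1493
washer [ 0.5157 -0.0373  0.105 ] s from head 0.0552
collar far face [ 0.5242 -0.0849  0.105 ] s from head 0.007
shaft at stop [0.5117 0.0754 0.121 ] s from head 0.1678
4.386357710300582
```

Run:
```python
from h import *
o=st();o=wpic("c");o2=st()
im=cv2.imread("pics/c.png");c=im[185:245,280:360];cv2.imwrite("pics/c_z.png",cv2.resize(c,None,fx=10,fy=10,interpolation=cv2.INTER_CUBIC))
hsv=cv2.cvtColor(im,cv2.COLOR_BGR2HSV);m=cv2.inRange(hsv,(12,120,170),(30,255,255))
m[:185]=0;m[245:]=0
n,l,s,cc=cv2.connectedComponentsWithStats(m);i=1+s[1:,4].argmax();print(s[i],cc[i]);print(watz(o,(cc[i][1],cc[i][0]),.151).round(4))
for cam in ["top","side"]:
  im=cv2.imread(f"pics/a_{cam}.png");hsv=cv2.cvtColor(im,cv2.COLOR_BGR2HSV);m=cv2.inRange(hsv,(18,120,190),(32,255,255))
  n,l,s,cc=cv2.connectedComponentsWithStats(m);
  for i in range(1,n):
    if s[i,4]>15: print(cam,s[i],cc[i],atz(cam,(cc[i][1],cc[i][0]),.149).round(4))
```

```text
3.02 [ 0.5218 -0.0882  0.2346] [1.7999e+02 4.0000e-02 5.4530e+01] F [-0.55  0.52 -0.63] M [-0.023 -0.067 -0.012] w 92.1
3.07 [ 0.5218 -0.088   0.2346] [1.7999e+02 4.0000e-02 5.4540e+01] F [ 0.79 -0.53 -0.25] M [-0.016 -0.029 -0.01 ] w 91.9
[299 199  25  22 367] [310.74659401 209.58855586]
[ 0.5214 -0.0884  0.151 ]
top [389 232   9   9  58] [393.36206897 236.39655172] [ 0.5212 -0.0884  0.149 ]
top [462 253  13  13 114] [467.77192982 258.92982456] [ 0.4722 -0.2443  0.149 ]
side [310 230  10   8  50] [314.   233.34] [ 0.5209 -0.0875  0.149 ]
side [310 339  15  17 161] [317.42857143 347.        ] [ 0.4685 -0.32    0.149 ]
```

View pics/c_z.png

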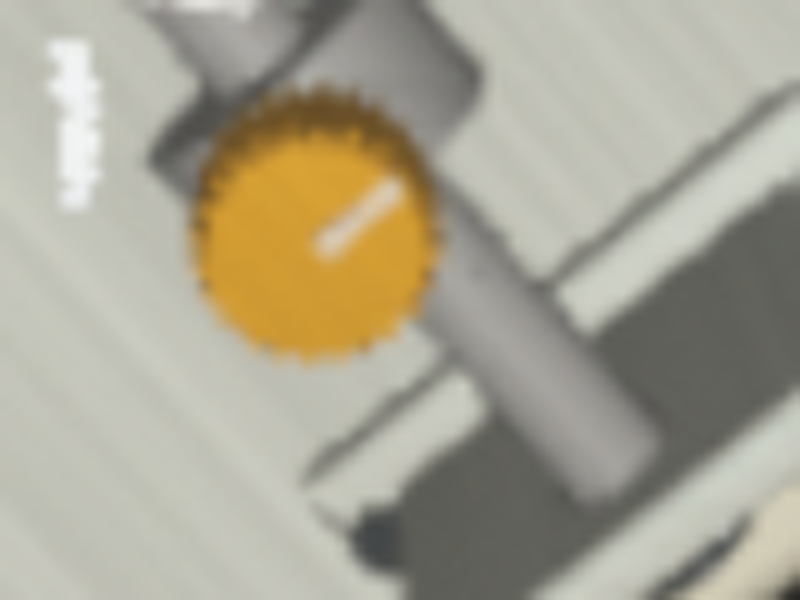

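The settled wrist picture puts the head at (0.5214, -0.0884), and the top and side pictures agree within 1 mm. The TCP is already over it, so I'll narrow the jaws, descend and close gently.

drive_tool:
  rows:
    - [[0.045,-0.0005,0,0,0],[0.045,0,0,-0.025,0],[0.045,0,0,-0.025,0],[0.045,0,0,-0.025,0],[0.045,0,0,-0.02,0],[0.045,0,0,-0.0115,0],[0.045,0,0,0,0],[0.045,0,0,0,0],[0.045,0,0,0,0]]
  grip_force: 5

```text
time_s: 3.82
ee_pos: [0.5228, -0.0866, 0.1293]
tcp_rot: [179.9, -0.1, 54.7]
ft_force: [-1.3, -0.7, 0.2]
width: 0.486
```

drive_tool:
  rows:
    - [[0.03,0,0,0,0],[0.024,0,0,0,0],[0.018,0,0,0,0],[0.01,0,0,0,0],[0.0,0,0,0,0],[0,0,0,0,0]]
  grip_force: 4

```text
time_s: 4.32
ee_pos: [0.5222, -0.0866, 0.1286]
tcp_rot: [179.9, -0.0, 54.7]
ft_force: [-1.0, -0.8, 3.3]
width: 0.216
```

Run:
```python
from h import *
st();wpic("d",(120,280,220,420));st()
```

```text
4.32 [ 0.5222 -0.0866  0.1286] [ 1.7995e+02 -1.0000e-02  5.4700e+01] F [-0.98 -0.76  3.31] M [-0.119 -0.019  0.023] w 19.8
4.37 [ 0.5222 -0.0866  0.1286] [ 1.7995e+02 -1.0000e-02  5.4690e+01] F [-0.19 -0.64  3.47] M [-0.179  0.069  0.013] w 20.1
```

View pics/d.png

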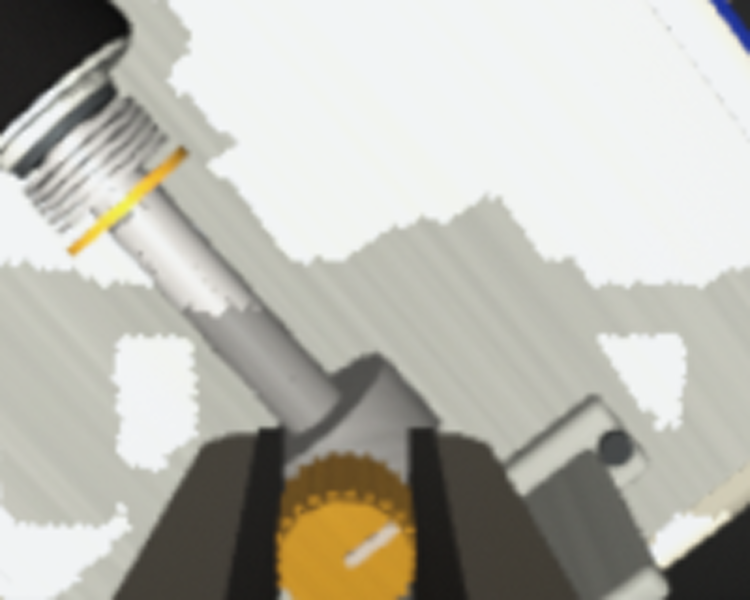

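The jaws hold the head at a 20 mm opening with side forces of about 1 N, so it's centred. Now I'll grip firmly and loosen.

drive_tool:
  rows:
    - [[0.0,0,0,0,0],[0.0,0,0,0,0],[0.0,0,0,0,0],[0,0,0,0,4],[0,0,0,0,4],[0,0,0,0,4],[0,0,0,0,4],[0,0,0,0,0]]
  grip_force: 40

```text
time_s: 5.03
ee_pos: [0.5218, -0.0863, 0.1285]
tcp_rot: [-180.0, 0.0, 70.9]
ft_force: [-0.3, 1.6, 6.5]
width: 0.205
```

Run:
```python
from h import *
st();wpic("e",(180,280,260,380));st()
```

```text
5.03 [ 0.5218 -0.0863  0.1285] [-179.99    0.     70.86] F [-0.32  1.64  6.47] M [ 0.041  0.295 -0.028] w 18.9
5.08 [ 0.5218 -0.0863  0.1285] [-179.99   -0.     70.73] F [-1.48  0.79  4.94] M [0.012 0.324 0.036] w 18.7
```

View pics/e.png

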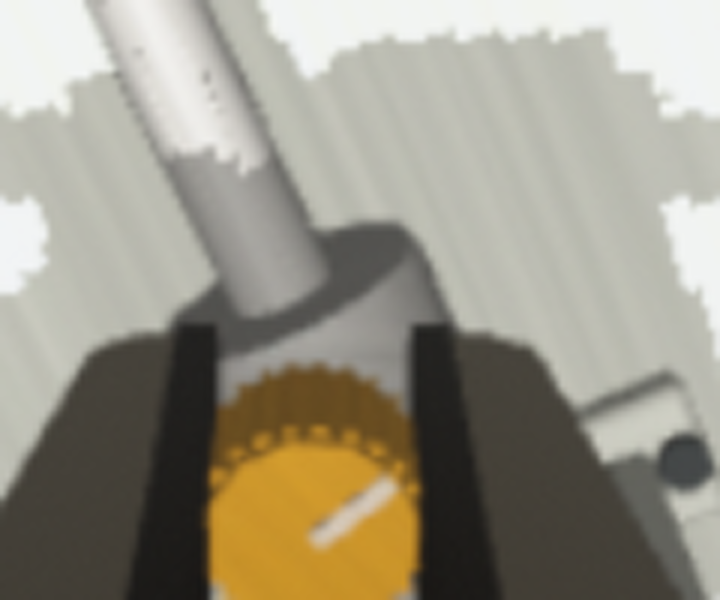

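The index line stays fixed relative to the fingers, so the screw is turning with the gripper. Side forces are small, and I'll keep loosening.

drive_tool:
  rows:
    - [[0,0,0,0,6.5],[0,0,0,0,6.5],[0,0,0,0,6.5],[0,0,0,0,6.5],[0,0,0,0,6.5],[0,0,0,0,6.5],[0,0,0,0,6.5],[0,0,0,0,6.5],[0,0,0,0,6.5],[0,0,0,0,6.5]]

```text
time_s: 5.92
ee_pos: [0.52, -0.0868, 0.1283]
tcp_rot: [-179.8, -0.1, 136.0]
ft_force: [-6.8, -0.1, 9.7]
width: 0.206
```

drive_tool:
  rows:
    - [[0,0,0,0,0],[0,0,0,0,0],[0,0,0,0,0]]

```text
time_s: 6.17
ee_pos: [0.52, -0.0868, 0.1283]
tcp_rot: [-179.8, -0.1, 135.7]
ft_force: [-6.8, -0.0, 10.0]
width: 0.206
```

Run:
```python
from h import *
o=st();print(o['q'].round(1));wpic("f",(60,280,200,493));st()
```

```text
6.17 [ 0.52   -0.0868  0.1283] [-1.7980e+02 -1.2000e-01  1.3568e+02] F [-6.79 -0.03  9.99] M [-0.198  1.359  0.029] w 19.0
[ 37.8  27.8 -40.  111.   23.2  49.7  31.3]
6.22 [ 0.52   -0.0868  0.1283] [-1.7979e+02 -1.2000e-01  1.3568e+02] F [-6.77 -0.31 10.25] M [-0.178  1.357 -0.032] w 18.4
```

View pics/f.png

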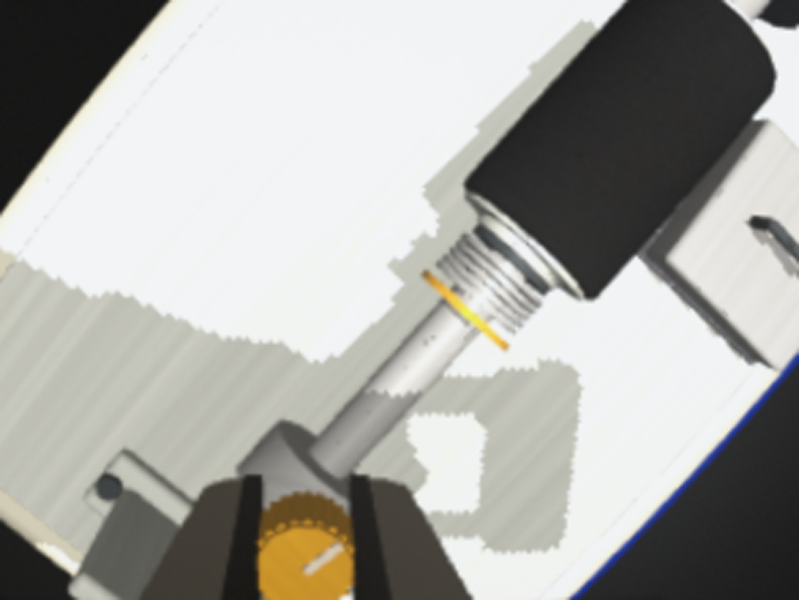

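The screw has turned 81°, which puts it at about 1.36–1.6 rad, past 1.0 and so free. I'll ease the x/z tension and start sliding. The washer is still about 40 mm away.

drive_tool:
  rows:
    - [[0,-0.001,0,0.001,0],[0,0,0,0,0],[0,-0.0001,0.001,0,0],[0,-0.0001,0.001,0,0],[0,-0.0001,0.001,0,0],[0,0,0,0,0]]

```text
time_s: 6.72
ee_pos: [0.5195, -0.0833, 0.1285]
tcp_rot: [-179.9, -0.1, 135.7]
ft_force: [-2.9, -2.2, -3.1]
width: 0.204
```

Run:
```python
from h import *
st()
```

```text
6.72 [ 0.5195 -0.0833  0.1285] [-1.7992e+02 -9.0000e-02  1.3571e+02] F [-2.9  -2.24 -3.12] M [-0.401  0.627 -0.009] w 18.8
```

The collar slides freely, with about 2 N of drag.

drive_tool:
  rows:
    - [[0,-0.0003,0.003,0,0],[0,-0.0003,0.003,0,0],[0,-0.0003,0.003,0,0],[0,-0.0003,0.003,0,0],[0,-0.0003,0.003,0,0],[0,-0.0003,0.003,0,0],[0,-0.0003,0.003,0,0],[0,-0.0002,0.003,0,0],[0,0,0,0,0]]

```text
time_s: 7.47
ee_pos: [0.5175, -0.0584, 0.1286]
tcp_rot: [-180.0, -0.1, 135.8]
ft_force: [-3.5, 0.2, -9.9]
width: 0.207
```

Run:
```python
from h import *
st();wpic("g",(60,280,200,493));st()
```

```text
7.47 [ 0.5175 -0.0584  0.1286] [-1.7997e+02 -9.0000e-02  1.3575e+02] F [-3.55  0.2  -9.94] M [ 0.024  0.891 -0.006] w 19.0
7.52 [ 0.5175 -0.0585  0.1286] [-1.7999e+02 -1.0000e-01  1.3574e+02] F [ -3.83  -0.17 -10.  ] M [0.104 0.915 0.001] w 19.0
```

View pics/g.png

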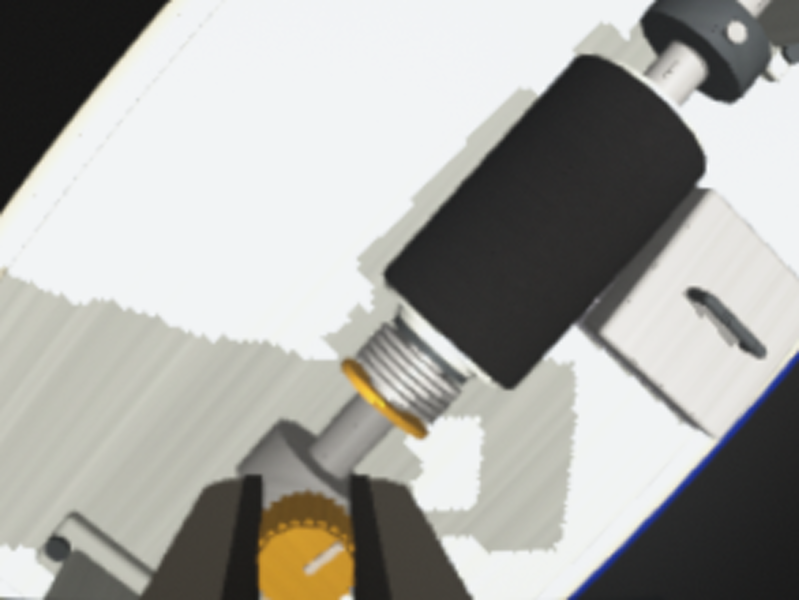

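The collar's front face is about 18 mm from the washer. The roller, at about (550, 220) in this crop, still stands clear of the dark stop collar at (700, 50).

drive_tool:
  rows:
    - [[0,-0.0003,0.0015,-0.0007,0],[0,-0.0002,0.002,0,0],[0,-0.0002,0.002,0,0],[0,-0.0002,0.002,0,0],[0,-0.0002,0.002,0,0],[0,-0.0001,0.0015,0,0],[0,-0.0001,0.001,0,0],[0,0,0,0,0]]

```text
time_s: 8.18
ee_pos: [0.5166, -0.0474, 0.1285]
tcp_rot: [-180.0, -0.0, 135.7]
ft_force: [-5.3, -1.6, -5.6]
width: 0.206
```

Run:
```python
from h import *
st();o=wpic("h");st()
im=cv2.imread("pics/h.png")[0:280,200:560];cv2.imwrite("pics/h_z.png",cv2.resize(im,None,fx=2.14,fy=2.14,interpolation=cv2.INTER_CUBIC))
```

```text
8.18 [ 0.5166 -0.0474  0.1285] [-1.7996e+02 -1.0000e-02  1.3570e+02] F [-5.31 -1.61 -5.57] M [-0.359  1.163 -0.029] w 18.9
8.23 [ 0.5166 -0.0474  0.1285] [-1.7996e+02 -2.0000e-02  1.3570e+02] F [-5.42 -2.41 -5.6 ] M [-0.362  1.127  0.02 ] w 18.7
```

View pics/h_z.png

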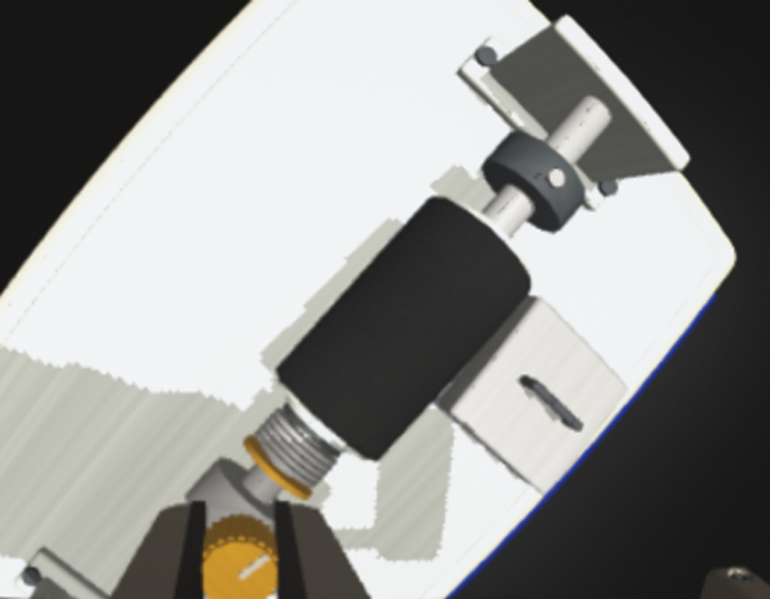

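drive_tool:
  rows:
    - [[0,-0.0008,0.0007,-0.0004,0],[0,-0.0001,0.0008,0,0],[0,-0.0001,0.0008,0,0],[0,-0.0001,0.0008,0,0],[0,-0.0001,0.0008,0,0],[0,0,0,0,0]]

```text
time_s: 8.73
ee_pos: [0.5162, -0.0432, 0.1285]
tcp_rot: [180.0, 0.0, 135.7]
ft_force: [-4.9, -1.9, 0.1]
width: 0.208
```

drive_tool:
  rows:
    - [[0,-0.0001,0.0008,0,0],[0,-0.0001,0.0008,0,0],[0,0,0,0,0]]

```text
time_s: 8.98
ee_pos: [0.516, -0.0416, 0.1284]
tcp_rot: [180.0, 0.0, 135.7]
ft_force: [-4.3, -1.0, 0.3]
width: 0.21
```

drive_tool:
  rows:
    - [[0,-0.0001,0.0008,0,0],[0,-0.0001,0.0008,0,0],[0,0,0,0,0]]

```text
time_s: 9.23
ee_pos: [0.5159, -0.04, 0.1284]
tcp_rot: [179.9, 0.0, 135.7]
ft_force: [-4.5, -1.3, 3.3]
width: 0.203
```

Run:
```python
from h import *
st();o=wpic("i");st()
im=cv2.imread("pics/i.png")[0:280,200:560];cv2.imwrite("pics/i_z.png",cv2.resize(im,None,fx=2.14,fy=2.14,interpolation=cv2.INTER_CUBIC))
```

```text
9.23 [ 0.5159 -0.04    0.1284] [1.7995e+02 5.0000e-02 1.3572e+02] F [-4.55 -1.34  3.27] M [-0.394  0.755  0.03 ] w 18.7
9.28 [ 0.5159 -0.0401  0.1284] [1.7994e+02 4.0000e-02 1.3571e+02] F [-3.64 -0.74  2.88] M [-0.345  0.819 -0.009] w 18.8
```

View pics/i_z.png

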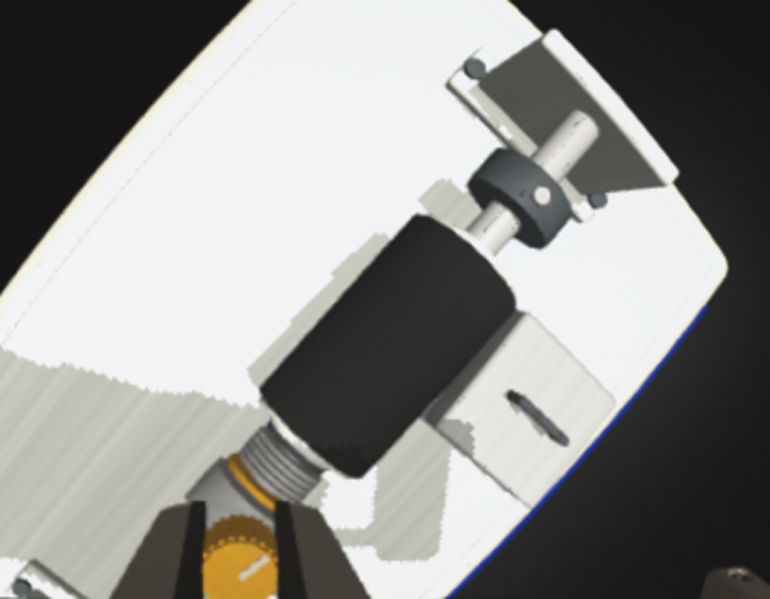

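The washer is almost in contact, and about 10 mm is left between the hub and the stop collar. I'll keep going in small steps.

drive_tool:
  rows:
    - [[0,-0.0003,0.0008,0,0],[0,-0.0002,0.0008,0,0],[0,-0.0001,0.0008,0,0],[0,0,0,0,0]]

```text
time_s: 9.62
ee_pos: [0.5156, -0.0378, 0.1284]
tcp_rot: [179.9, 0.1, 135.7]
ft_force: [-2.1, -2.1, 4.5]
width: 0.202
```

drive_tool:
  rows:
    - [[0,-0.0001,0.0008,0,0],[0,-0.0001,0.0008,0,0],[0,-0.0001,0.0008,0,0],[0,0,0,0,0]]

```text
time_s: 9.95
ee_pos: [0.5153, -0.0355, 0.1284]
tcp_rot: [179.9, 0.1, 135.7]
ft_force: [1.2, -2.9, 5.6]
width: 0.206
```

```bash
cat >> h.py <<'E'
Yax=np.array([-np.sin(np.radians(4.7)),np.cos(np.radians(4.7)),0])
def avg(n=4,save=None):
    L=[]
    for i in range(n):
        o=bot.get_obs();im=bot.grab_frame("wrist" if i==0 else "side");L.append((*o['ee_pos'],*o['ft_force']))
        if i==0 and save:
            im=im[0:280,200:560,::-1];cv2.imwrite(f"pics/{save}.png",cv2.resize(im,None,fx=2.14,fy=2.14,interpolation=cv2.INTER_CUBIC))
    a=np.mean(L,0);print(round(o['time_s'],2),a.round(4),'s',round(1000*float(a[:3]@Yax),2),'Fy',round(float(a[3:]@Yax),2))
E
python3 - <<'E'
from h import *
avg(4,"j")
E
```

```text
10.1 [ 0.5152 -0.0355  0.1284  1.0863 -3.0157  4.8382] s -77.59 Fy -3.09
```

View pics/j.png

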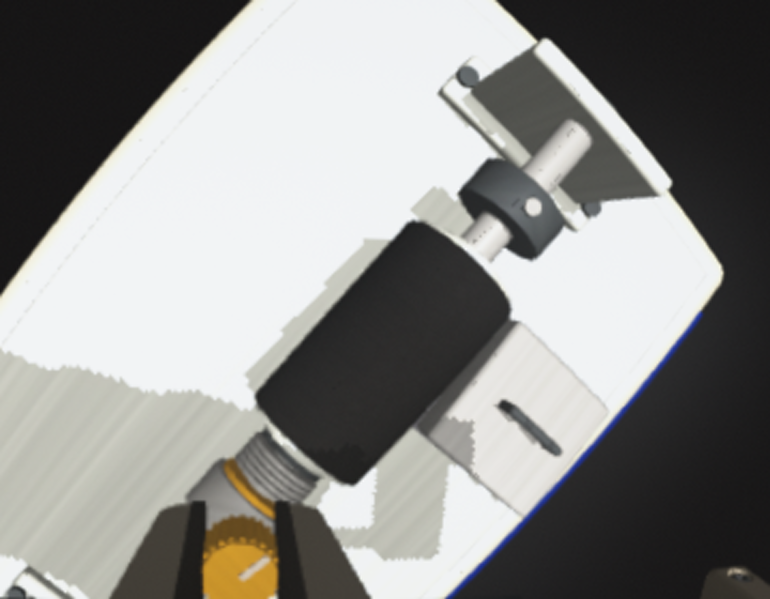

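The roller is now moving with the collar at about -3 N, and the gap to the stop is down to about 7 mm.

drive_tool:
  rows:
    - [[0,0,0.0008,0,0],[0,-0.0001,0.0008,0,0],[0,-0.0001,0.0008,0,0],[0,0,0,0,0]]

```text
time_s: 10.48
ee_pos: [0.515, -0.033, 0.1284]
tcp_rot: [179.9, 0.1, 135.7]
ft_force: [0.7, -2.3, 5.5]
width: 0.204
```

Run:
```python
from h import *
avg(4,"k")
```

```text
10.63 [ 0.515  -0.033   0.1284  0.5459 -1.9944  5.1478] s -75.05 Fy -2.03
```

drive_tool:
  rows:
    - [[0,0,0.0007,0,0],[0,-0.0001,0.0007,0,0],[0,0,0,0,0]]

```text
time_s: 10.93
ee_pos: [0.5149, -0.0316, 0.1284]
tcp_rot: [179.9, 0.1, 135.7]
ft_force: [1.4, -2.6, 5.3]
width: 0.203
```

Run:
```python
from h import *
avg(4,"l")
```

```text
11.08 [ 0.5149 -0.0316  0.1284  0.6031 -2.3443  4.8492] s -73.69 Fy -2.39
```

View pics/l.png

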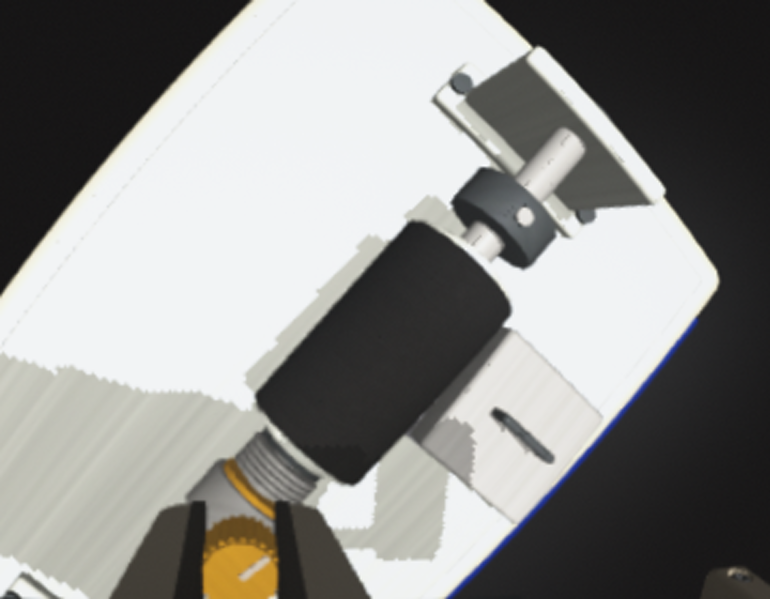

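drive_tool:
  rows:
    - [[0,0,0.0007,0,0],[0,-0.0001,0.0007,0,0],[0,0,0,0,0]]

```text
time_s: 11.38
ee_pos: [0.5148, -0.0302, 0.1283]
tcp_rot: [179.9, 0.1, 135.7]
ft_force: [0.9, -2.8, 5.1]
width: 0.207
```

drive_tool:
  rows:
    - [[0,0,0.0006,0,0],[0,-0.0001,0.0006,0,0],[0,0,0,0,0]]

```text
time_s: 11.63
ee_pos: [0.5147, -0.029, 0.1283]
tcp_rot: [179.9, 0.1, 135.7]
ft_force: [1.9, -3.0, 5.3]
width: 0.209
```

Run:
```python
from h import *
avg(4,"m")
```

```text
11.78 [ 0.5147 -0.029   0.1283  1.3165 -2.5194  5.24  ] s -71.1 Fy -2.62
```

View pics/m.png

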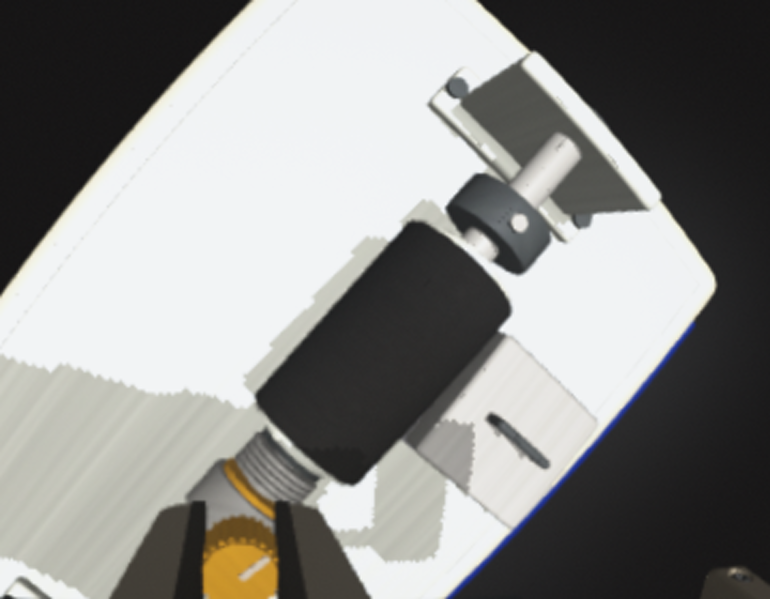

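drive_tool:
  rows:
    - [[0,0,0.0006,0,0],[0,-0.0001,0.0006,0,0],[0,0,0,0,0]]

```text
time_s: 12.08
ee_pos: [0.5145, -0.0278, 0.1283]
tcp_rot: [179.9, 0.1, 135.7]
ft_force: [1.0, -1.9, 4.7]
width: 0.203
```

drive_tool:
  rows:
    - [[0,0,0.0006,0,0],[0,-0.0001,0.0006,0,0],[0,0,0,0,0]]

```text
time_s: 12.33
ee_pos: [0.5145, -0.0266, 0.1283]
tcp_rot: [179.9, 0.1, 135.7]
ft_force: [1.4, -2.1, 4.8]
width: 0.206
```

Run:
```python
from h import *
avg(4,"n")
im=cv2.imread("pics/n.png")[150:320,380:600];cv2.imwrite("pics/n_z.png",cv2.resize(im,None,fx=3,fy=3,interpolation=cv2.INTER_CUBIC))
```

```text
12.48 [ 0.5144 -0.0266  0.1283  0.8363 -2.2319  5.5846] s -68.7 Fy -2.29
```

View pics/n_z.png

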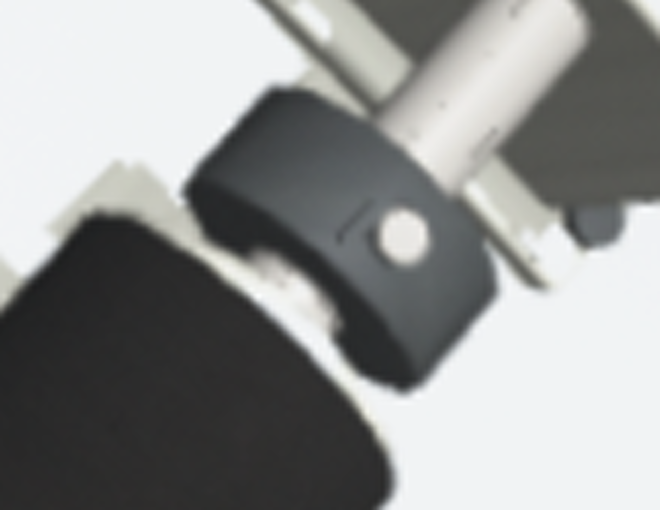

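The stop face is now within a few mm of the hub end. I'll move in 0.5 mm steps and watch the force.

drive_tool:
  rows:
    - [[0,0,0.0006,0,0],[0,0,0,0,0]]

```text
time_s: 12.7
ee_pos: [0.5144, -0.0261, 0.1283]
tcp_rot: [179.9, 0.1, 135.7]
ft_force: [1.1, -3.0, 6.0]
width: 0.203
```

drive_tool:
  rows:
    - [[0,-0.0001,0.0006,0,0],[0,0,0,0,0]]

```text
time_s: 12.87
ee_pos: [0.5143, -0.0255, 0.1283]
tcp_rot: [179.9, 0.1, 135.7]
ft_force: [0.1, -2.4, 5.3]
width: 0.201
```

Run:
```python
from h import *
avg(4,"p")
```

```text
13.02 [ 0.5144 -0.0255  0.1283  0.3626 -2.6438  5.2904] s -67.53 Fy -2.66
```

drive_tool:
  rows:
    - [[0,0,0.0006,0,0],[0,0,0,0,0]]

```text
time_s: 13.23
ee_pos: [0.5143, -0.0249, 0.1284]
tcp_rot: [179.9, 0.1, 135.7]
ft_force: [1.4, -2.7, 5.6]
width: 0.202
```

Run:
```python
from h import *
avg(4,"q")
im=cv2.imread("pics/q.png")[150:320,380:600];cv2.imwrite("pics/q_z.png",cv2.resize(im,None,fx=3,fy=3,interpolation=cv2.INTER_CUBIC))
```

```text
13.38 [ 0.5143 -0.0249  0.1284  1.4386 -2.5462  5.6187] s -66.93 Fy -2.66
```

View pics/q_z.png

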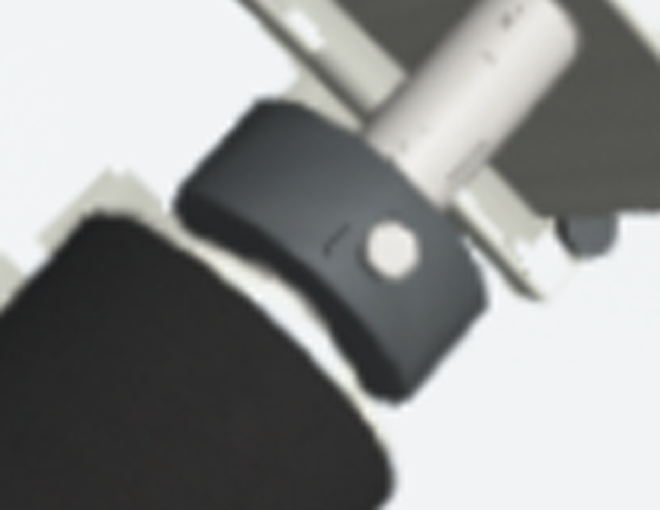

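drive_tool:
  rows:
    - [[0,0,0.0005,0,0],[0,0,0,0,0],[0,0,0,0,0]]

```text
time_s: 13.68
ee_pos: [0.5143, -0.0244, 0.1284]
tcp_rot: [179.9, 0.1, 135.7]
ft_force: [0.7, -2.5, 5.7]
width: 0.207
```

Run:
```python
from h import *
avg(3)
```

```text
13.78 [ 0.5143 -0.0244  0.1283  0.2804 -2.5673  5.4642] s -66.47 Fy -2.58
```

drive_tool:
  rows:
    - [[0,-0.0001,0.0005,0,0],[0,0,0,0,0],[0,0,0,0,0]]

```text
time_s: 14.08
ee_pos: [0.5142, -0.0239, 0.1283]
tcp_rot: [179.9, 0.1, 135.7]
ft_force: [1.3, -2.7, 5.1]
width: 0.207
```

Run:
```python
from h import *
avg(3,"r")
im=cv2.imread("pics/r.png")[150:320,380:600];cv2.imwrite("pics/r_z.png",cv2.resize(im,None,fx=3,fy=3,interpolation=cv2.INTER_CUBIC))
```

```text
14.18 [ 0.5142 -0.0239  0.1284  1.0213 -2.7124  5.2317] s -65.93 Fy -2.79
```

View pics/r_z.png

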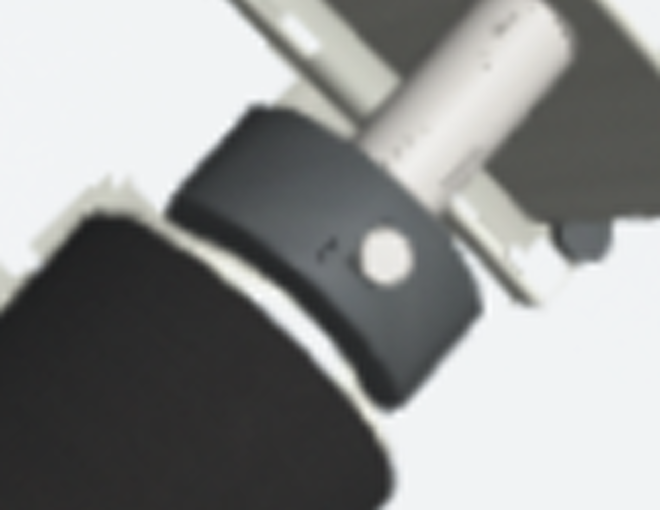

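drive_tool:
  rows:
    - [[0,0,0.0005,0,0],[0,0,0,0,0],[0,0,0,0,0]]

```text
time_s: 14.48
ee_pos: [0.5142, -0.0234, 0.1283]
tcp_rot: [179.9, 0.1, 135.7]
ft_force: [1.0, -2.6, 6.6]
width: 0.204
```

Run:
```python
from h import *
avg(3)
```

```text
14.58 [ 0.5142 -0.0234  0.1283  0.5804 -2.6009  5.8525] s -65.45 Fy -2.64
```

drive_tool:
  rows:
    - [[0,-0.0001,0.0005,0,0],[0,0,0,0,0],[0,0,0,0,0]]

```text
time_s: 14.88
ee_pos: [0.5141, -0.0229, 0.1283]
tcp_rot: [179.9, 0.1, 135.7]
ft_force: [0.6, -3.4, 5.8]
width: 0.202
```

Run:
```python
from h import *
avg(3,"s")
im=cv2.imread("pics/s.png")[150:320,380:600];cv2.imwrite("pics/s_z.png",cv2.resize(im,None,fx=3,fy=3,interpolation=cv2.INTER_CUBIC))
```

```text
14.98 [ 0.5141 -0.0229  0.1283  0.6084 -2.5833  5.8921] s -64.93 Fy -2.62
```

View pics/s_z.png

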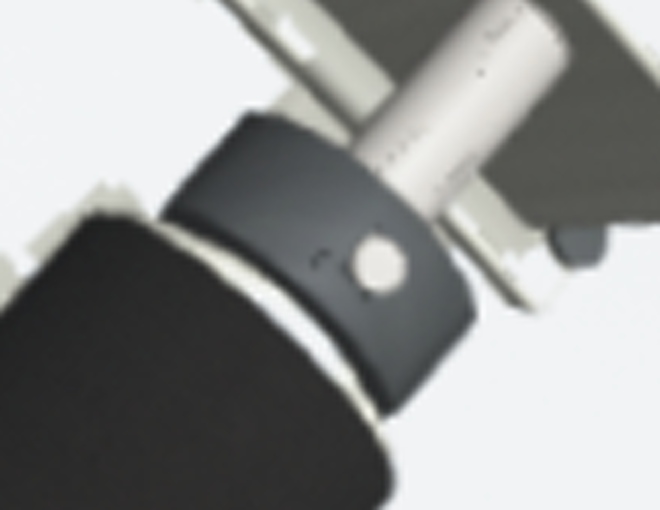

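drive_tool:
  rows:
    - [[0,0,0.0005,0,0],[0,0,0,0,0],[0,0,0,0,0]]

```text
time_s: 15.28
ee_pos: [0.5141, -0.0224, 0.1284]
tcp_rot: [179.9, 0.1, 135.7]
ft_force: [1.4, -3.1, 5.8]
width: 0.207
```

Run:
```python
from h import *
avg(3)
```

```text
15.38 [ 0.5141 -0.0224  0.1283  0.8276 -2.8397  5.5966] s -64.42 Fy -2.9
```

drive_tool:
  rows:
    - [[0,-0.0001,0.0005,0,0],[0,0,0,0,0],[0,0,0,0,0]]

```text
time_s: 15.68
ee_pos: [0.5141, -0.0221, 0.1284]
tcp_rot: [179.9, 0.1, 135.7]
ft_force: [1.3, -3.2, 5.5]
width: 0.202
```

Run:
```python
from h import *
avg(3,"t")
```

```text
15.78 [ 0.5141 -0.0221  0.1284  0.8979 -3.2982  5.3356] s -64.12 Fy -3.36
```

drive_tool:
  rows:
    - [[0,0,0.0005,0,0],[0,0,0,0,0],[0,0,0,0,0]]

```text
time_s: 16.08
ee_pos: [0.514, -0.0219, 0.1283]
tcp_rot: [180.0, 0.1, 135.7]
ft_force: [0.6, -3.6, 5.8]
width: 0.205
```

Run:
```python
from h import *
avg(3,"u")
im=cv2.imread("pics/u.png")[150:320,380:600];cv2.imwrite("pics/u_z.png",cv2.resize(im,None,fx=3,fy=3,interpolation=cv2.INTER_CUBIC))
```

```text
16.18 [ 0.5141 -0.0219  0.1284  0.5827 -3.1157  5.7152] s -63.95 Fy -3.15
```

View pics/u_z.png

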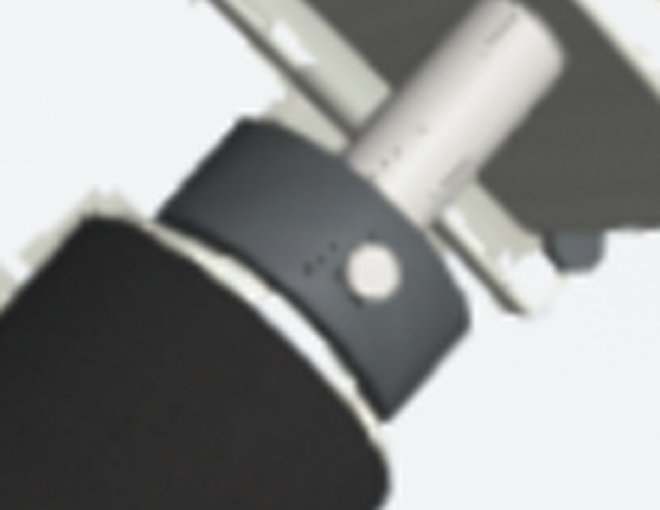

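The roller has stopped following the fingers, and travel per commanded step has dropped from 0.5 mm to about 0.2 mm. So it's home at s≈-64.3 mm. It needs about 1.5 mm more squeeze, or roughly 6 N more force.

drive_tool:
  rows:
    - [[0,0,0.0005,0,0],[0,0,0,0,0],[0,0,0,0,0]]

```text
time_s: 16.48
ee_pos: [0.514, -0.0217, 0.1283]
tcp_rot: [180.0, 0.1, 135.7]
ft_force: [0.4, -4.9, 6.2]
width: 0.204
```

Run:
```python
from h import *
avg(3)
```

```text
16.58 [ 0.514  -0.0217  0.1283  0.7128 -4.4998  5.9146] s -63.76 Fy -4.54
```

drive_tool:
  rows:
    - [[0,0,0.0005,0,0],[0,0,0,0,0],[0,0,0,0,0]]

```text
time_s: 16.88
ee_pos: [0.514, -0.0215, 0.1283]
tcp_rot: [-180.0, 0.1, 135.7]
ft_force: [0.9, -5.2, 6.3]
width: 0.199
```

Run:
```python
from h import *
avg(3,"v")
```

```text
16.98 [ 0.514  -0.0215  0.1283  0.5153 -5.0734  5.668 ] s -63.57 Fy -5.1
```

View pics/v.png

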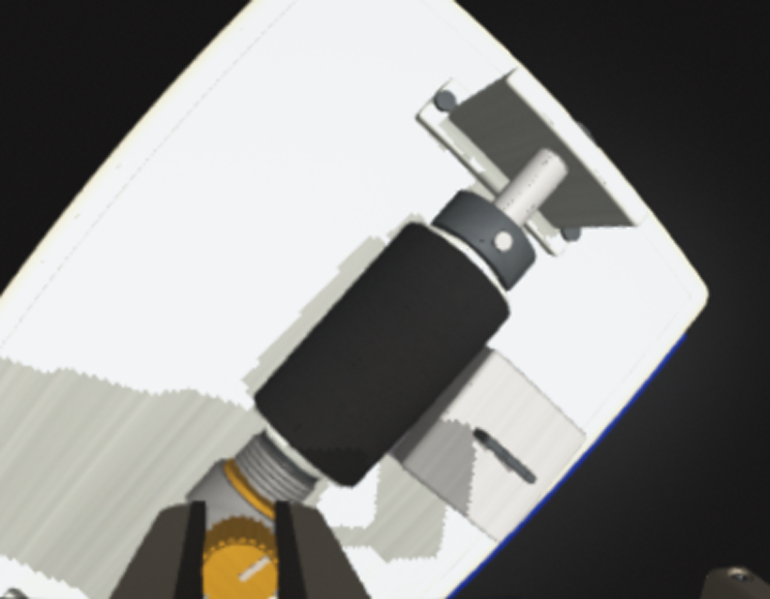

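drive_tool:
  rows:
    - [[0,0,0.0005,0,0],[0,0,0.0005,0,0],[0,0,0,0,0],[0,0,0,0,0]]

```text
time_s: 17.37
ee_pos: [0.514, -0.0211, 0.1284]
tcp_rot: [-180.0, 0.1, 135.6]
ft_force: [1.0, -6.8, 6.1]
width: 0.207
```

Run:
```python
from h import *
avg(4)
```

```text
17.52 [ 0.514  -0.0211  0.1283  0.7992 -6.1565  6.0101] s -63.19 Fy -6.2
```

drive_tool:
  rows:
    - [[0,0,0.0005,0,0],[0,0,0.0003,0,0],[0,0,0,0,0],[0,0,0,0,0]]

```text
time_s: 17.9
ee_pos: [0.514, -0.0209, 0.1283]
tcp_rot: [-179.9, 0.2, 135.6]
ft_force: [0.4, -8.0, 7.1]
width: 0.207
```

Run:
```python
from h import *
avg(4,"w")
```

```text
18.05 [ 0.514  -0.0209  0.1283  1.1627 -7.6699  6.7741] s -62.92 Fy -7.74
```

View pics/w.png

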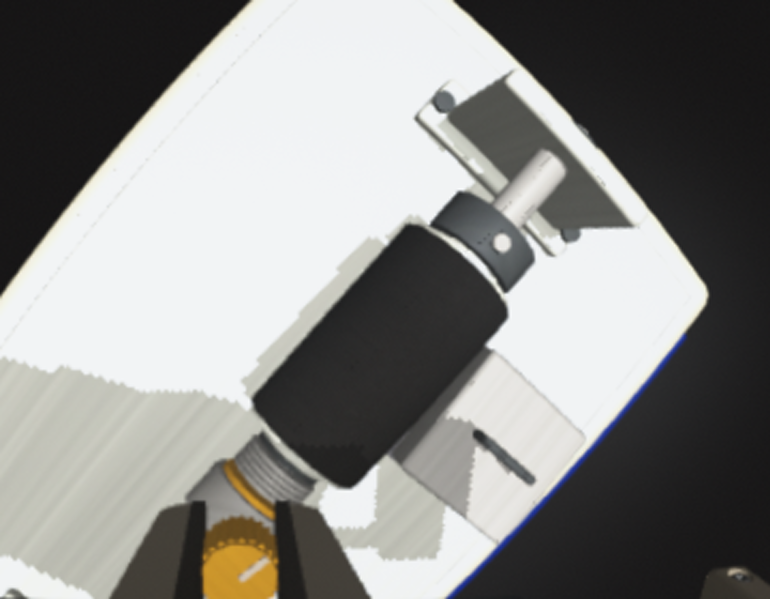

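The collar has moved 1.45 mm past home and the force is up by about 5 N. That puts the spring at about 7–8 N, half squeezed. I'll start tightening in stages and check the position before the clamp bites.

drive_tool:
  rows:
    - [[0,0,0,0,-3],[0,0,0,0,-5],[0,0,0,0,-5],[0,0,0,0,-3],[0,0,0,0,0],[0,0,0,0,0]]

```text
time_s: 18.6
ee_pos: [0.5143, -0.0206, 0.1283]
tcp_rot: [180.0, 0.2, 119.6]
ft_force: [2.2, -6.4, 5.5]
width: 0.205
```

Run:
```python
from h import *
avg(4);st()
```

```text
18.75 [ 0.5144 -0.0205  0.1284  1.4827 -6.58    5.2441] s -62.61 Fy -6.68
18.8 [ 0.5144 -0.0205  0.1283] [1.7997e+02 1.6000e-01 1.1963e+02] F [ 2.06 -6.48  4.95] M [-1.66  -0.543  0.018] w 18.7
```

drive_tool:
  rows:
    - [[0,0.0002,0.0001,0,-5],[0,0.0002,0.0001,0,-5],[0,0.0002,0,0,-5],[0,0.0002,0,0,-5],[0,0,0,0,0]]

```text
time_s: 19.22
ee_pos: [0.515, -0.0203, 0.1284]
tcp_rot: [179.9, 0.2, 99.4]
ft_force: [1.5, -7.4, 4.5]
width: 0.204
```

Run:
```python
from h import *
avg(3,"x");st()
```

```text
19.32 [ 0.515  -0.0203  0.1284  1.3615 -7.1442  5.5948] s -62.46 Fy -7.23
19.37 [ 0.515  -0.0203  0.1284] [1.7993e+02 1.4000e-01 9.9630e+01] F [ 1.3  -6.39  5.58] M [-1.593 -0.362  0.002] w 18.8
```

View pics/x.png

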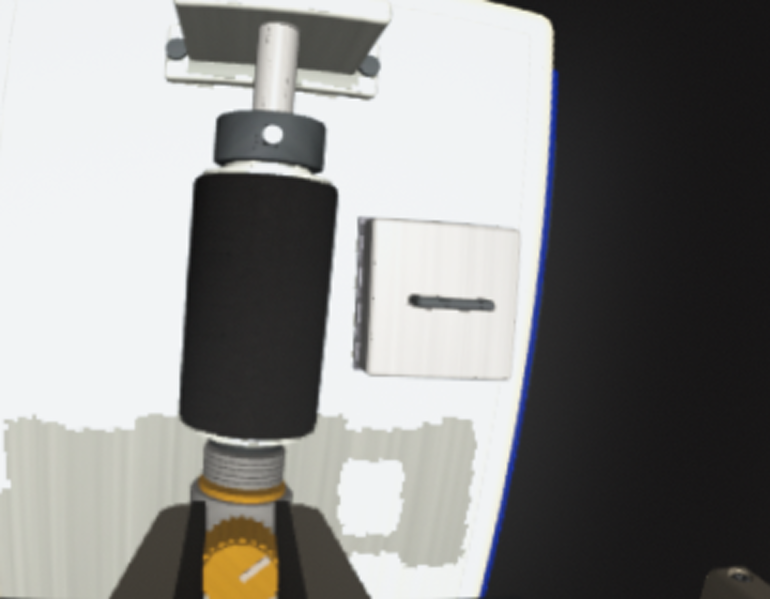

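The spring coils are still visibly open, the hub sits against the dark stop collar, and the index line turns with the fingers. Continuing.

drive_tool:
  rows:
    - [[0,0.0002,0,0,-5],[0,0.0002,0,0,-5],[0,0.0002,0,0,-5],[0,0.0002,0,0,-5],[0,0,0,0,0]]

```text
time_s: 19.78
ee_pos: [0.5158, -0.0203, 0.1284]
tcp_rot: [179.9, 0.1, 79.4]
ft_force: [0.7, -6.7, 6.2]
width: 0.2
```

Run:
```python
from h import *
avg(2);st()
```

```text
19.83 [ 0.5158 -0.0203  0.1285  1.0333 -6.6864  6.0821] s -62.52 Fy -6.75
19.88 [ 0.5158 -0.0203  0.1285] [1.7988e+02 1.2000e-01 7.9640e+01] F [ 0.24 -7.37  6.89] M [-1.659 -0.249  0.028] w 18.8
```

drive_tool:
  rows:
    - [[0,0.0002,-0.0001,0,-5],[0,0.0002,-0.0001,0,-5],[0,0.0002,-0.0001,0,-5],[0,0.0001,-0.0001,0,-5],[0,0,0,0,-3],[0,0,0,0,0]]

```text
time_s: 20.38
ee_pos: [0.5165, -0.0206, 0.1285]
tcp_rot: [179.8, 0.1, 56.5]
ft_force: [0.9, -7.3, 6.3]
width: 0.206
```

Run:
```python
from h import *
avg(3,"y");st()
```

```text
20.48 [ 0.5165 -0.0207  0.1285  0.8109 -6.9507  6.4399] s -62.9 Fy -6.99
20.53 [ 0.5165 -0.0206  0.1285] [1.7984e+02 5.0000e-02 5.6660e+01] F [ 1.56 -6.8   6.51] M [-1.602 -0.175  0.059] w 18.6
```

View pics/y.png

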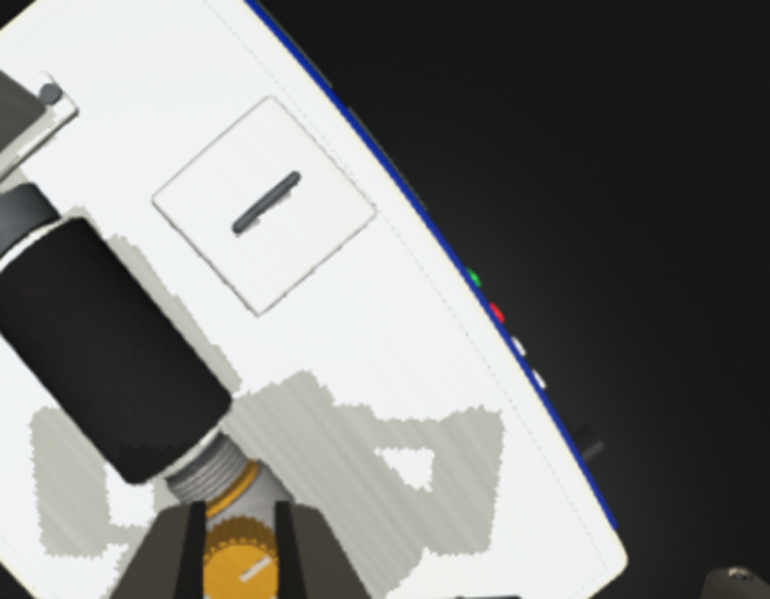

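The force is steady at about 7 N and the screw is back near its starting angle. I'll turn it about 10° further for a firm hold.

drive_tool:
  rows:
    - [[0,0.0001,0,0,-3],[0,0,0,0,-3],[0,0,0,0,-3],[0,0,0,0,-1],[0,0,0,0,0]]

```text
time_s: 20.95
ee_pos: [0.5168, -0.0209, 0.1286]
tcp_rot: [179.8, 0.0, 46.6]
ft_force: [0.7, -7.0, 7.1]
width: 0.203
```

Run:
```python
from h import *
avg(3,"z");st()
```

```text
21.05 [ 0.5168 -0.0209  0.1286  0.3365 -7.0593  7.3904] s -63.14 Fy -7.06
21.1 [ 0.5168 -0.0209  0.1286] [1.7981e+02 2.0000e-02 4.6650e+01] F [ 1.34 -8.05  6.37] M [-1.703 -0.226  0.119] w 18.8
```

View pics/z.png

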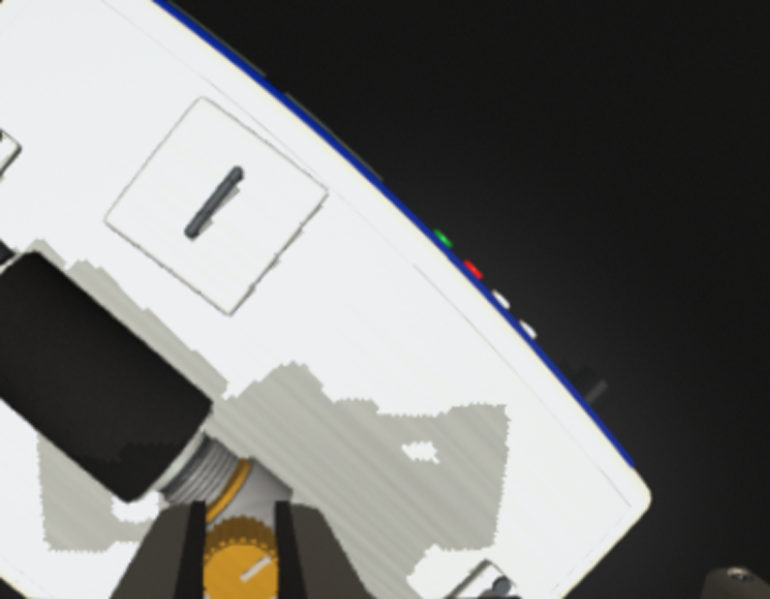

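The index line confirms the turn. Next I'll ease off the arm's push while still holding. If the collar stays put, the clamp is holding.

drive_tool:
  rows:
    - [[0,0,-0.0008,-0.0005,0],[0,0,-0.0008,-0.0005,0],[0,0,-0.0006,0,0],[0,0,0,0,0]]

```text
time_s: 21.43
ee_pos: [0.5169, -0.0211, 0.1284]
tcp_rot: [179.9, -0.1, 46.7]
ft_force: [-1.7, -3.8, 13.9]
width: 0.206
```

Run:
```python
from h import *
avg(3);st()
```

```text
21.53 [ 0.5169 -0.0211  0.1285 -1.4863 -3.5966 14.0208] s -63.37 Fy -3.46
21.58 [ 0.5169 -0.0211  0.1285] [ 1.7987e+02 -8.0000e-02  4.6720e+01] F [-1.78 -2.95 13.19] M [-0.769  0.396  0.106] w 18.8
```

drive_tool:
  rows:
    - [[0,-0.0003,-0.0008,0.001,0],[0,0,-0.0008,0.001,0],[0,0,0,0,0],[0,0,0,0,0]]

```text
time_s: 21.92
ee_pos: [0.5165, -0.0214, 0.1287]
tcp_rot: [180.0, -0.2, 46.8]
ft_force: [5.0, 1.2, -2.6]
width: 0.207
```

Run:
```python
from h import *
avg(3);st()
```

```text
22.02 [ 0.5165 -0.0214  0.1287  5.2205  1.5524 -2.5912] s -63.64 Fy 1.12
22.07 [ 0.5165 -0.0214  0.1287] [ 1.7997e+02 -1.6000e-01  4.6760e+01] F [ 5.18  0.73 -2.66] M [ 0.203 -1.263  0.148] w 18.8
```

drive_tool:
  rows:
    - [[0,0.0004,0,0,0],[0.022,0,0,0,0],[0.026,0,0,0,0],[0.034,0,0,0,0],[0.04,0,0,0,0],[0.045,0,0,0,0]]
  grip_force: 10

```text
time_s: 22.57
ee_pos: [0.5154, -0.0227, 0.1288]
tcp_rot: [-180.0, 0.0, 46.7]
ft_force: [-0.1, -0.1, 0.4]
width: 0.476
```

Run:
```python
from h import *
st();wpic("aa",(120,280,220,420));st()
```

```text
22.57 [ 0.5154 -0.0227  0.1288] [-1.7996e+02  4.0000e-02  4.6690e+01] F [-0.1  -0.07  0.43] M [-0.06  -0.009  0.031] w 43.7
22.62 [ 0.5155 -0.0227  0.1288] [-1.7997e+02  3.0000e-02  4.6690e+01] F [-0.51 -0.2   0.11] M [-0.071 -0.081  0.04 ] w 45.1
```

View pics/aa.png

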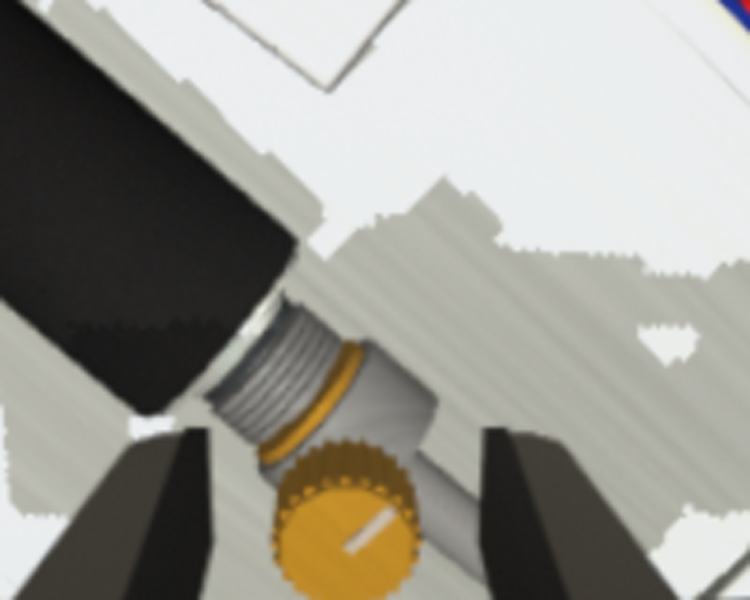

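The fingers are clear and the washer touches the collar. I'll rise and check the final state.

drive_tool:
  rows:
    - [[0.045,0,0,0.015,0],[0.045,0,0,0.02,0],[0.045,0,0,0.02,0],[0.06,0,0,0.02,0],[0.08,0,0,0.02,5],[0.09,0,0,0.012,5],[0.09,0,0,0,0],[0.09,0,0,0,0],[0.09,0,0,0,0]]

```text
time_s: 23.37
ee_pos: [0.5151, -0.0228, 0.235]
tcp_rot: [-179.9, 0.1, 56.6]
ft_force: [-0.2, -0.6, 0.6]
width: 0.905
```

Run:
```python
from h import *
bot.grab_frame("side");bot.grab_frame("side");bot.grab_frame("side")
st();o=wpic("bb");o2=st()
im=cv2.imread("pics/bb.png")
c=im[60:260,150:400];cv2.imwrite("pics/bb_z.png",cv2.resize(c,None,fx=3,fy=3,interpolation=cv2.INTER_CUBIC))
hsv=cv2.cvtColor(im,cv2.COLOR_BGR2HSV);m=cv2.inRange(hsv,(12,120,170),(30,255,255));m[:185]=0;m[245:]=0
n,l,s,cc=cv2.connectedComponentsWithStats(m);i=1+s[1:,4].argmax();print(s[i],cc[i],watz(o,(cc[i][1],cc[i][0]),.151).round(4))
im=bot.grab_frame("top")[:,:,::-1];im=im[170:300,200:500];cv2.imwrite("pics/bb_top.png",cv2.resize(im,None,fx=2.66,fy=2.66,interpolation=cv2.INTER_CUBIC))
```

```text
23.52 [ 0.5152 -0.0227  0.2349] [-1.7989e+02  6.0000e-02  5.6640e+01] F [-0.28 -0.13 -0.84] M [-0.117 -0.016 -0.014] w 89.7
23.57 [ 0.5153 -0.0226  0.235 ] [-1.7991e+02  5.0000e-02  5.6660e+01] F [-0.09 -0.82  0.23] M [-0.048 -0.009 -0.032] w 89.9
[300 197  24  23 368] [311.83967391 208.99456522] [ 0.5157 -0.023   0.151 ]
```

View pics/bb_z.png

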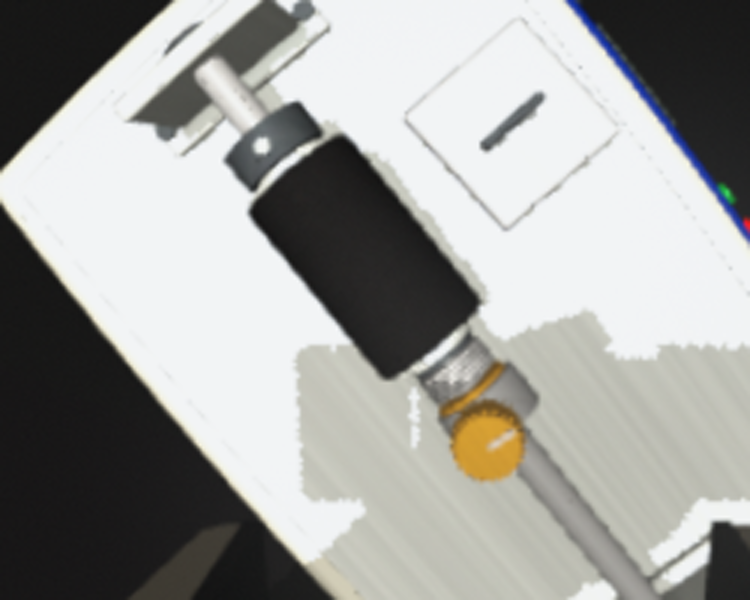

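View pics/bb_top.png

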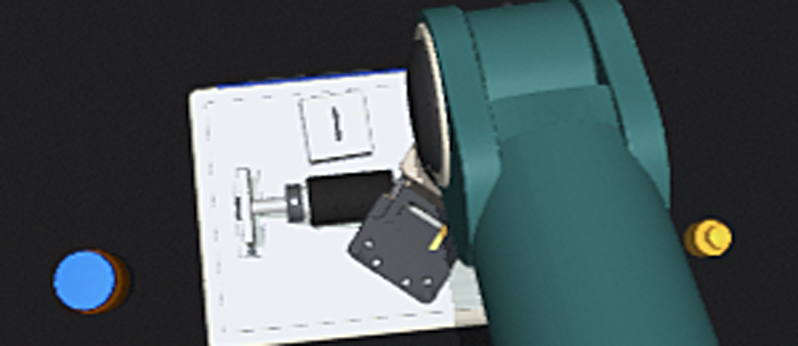

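The roller is home against the stop, the washer is on the collar, and the bystanders haven't moved. By camera the head travelled about 65.6 mm, against about 66.2 mm by the arm. I'll check the squeeze more precisely by measuring the washer-to-sleeve distance in the pictures.

Run:
```python
import cv2
def crop(f,sc,x0,y0,box,out):
    im=cv2.imread(f"pics/{f}.png");im=cv2.resize(im,None,fx=1/sc,fy=1/sc,interpolation=cv2.INTER_AREA)
    a,b,c,d=box;im=im[a-y0:b-y0,c-x0:d-x0];return cv2.resize(im,None,fx=8,fy=8,interpolation=cv2.INTER_CUBIC)
A=crop("z",2.14,200,0,(170,240,265,313+5),"");B=crop("aa",3.75,220,120,(170,240,265,318),"")
print(A.shape,B.shape);h=min(A.shape[0],B.shape[0]);cv2.imwrite("pics/cmp.png",cv2.hconcat([A[:h,:390],B[:h,:390]]))
```

```text
(560, 424, 3) (560, 424, 3)
```

View pics/cmp.png

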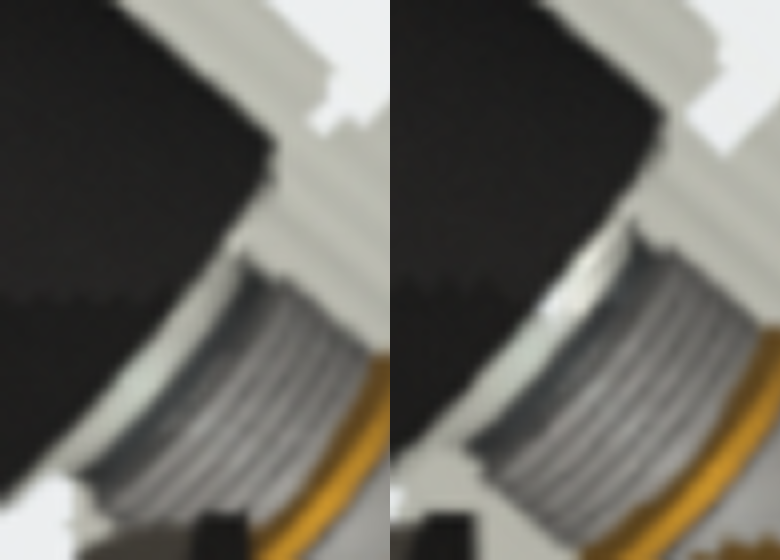

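The spring spans the same length before and after release (about 160 px in the 8x crops, coils open), so the collar held. The index line went from about 38° to about 31° in the image. After correcting for camera yaw, that leaves the screw tighter than it started. Handing in.

Run:
```python
from h import *
st();print(bot.sign_off())
```

```text
23.62 [ 0.5155 -0.0226  0.2352] [-1.7993e+02  4.0000e-02  5.6680e+01] F [-0.63  0.42  0.4 ] M [-0.044 -0.004 -0.013] w 90.3
the job is handed in; nothing more can be done
None
```

The job is handed in at 23.6 s. The roller sits against the dark stop collar, the spring is about half squeezed, and the set screw is tight.

**What I did**
- **Loosened:** I gripped the brass head lightly to centre on it, then firmly, and turned it about 81° anticlockwise. That put the screw at about 1.36–1.6 rad, past the 1.0 where it runs free.
- **Slid:** I moved the collar about 66 mm in steps, watching the force, until the roller stopped against the stop collar. I then went about 1.45 mm further, where I put the spring at about 7–8 N.
- **Tightened:** I turned the screw back past its start by about 8°, to roughly -0.19 to 0.06 rad. I eased off the arm's push before letting go, then rose clear.

**Last checks**
- The roller is at the stop, the washer touches the collar, and the coils are still open.
- The spring looks the same length before and after release, so the clamp held.
- The index line confirms the screw ended tighter than it started.
- The sled, jar and weight look unmoved in the last top picture, and the tool reads about 0 N.

**What disagreed**
- The camera gives about 65.6 mm of travel and the arm about 66.2 mm, so the squeeze is known only to about half a millimetre: roughly 1.3–2 mm, or 5–8 N.
- The tool crept back about 0.5 mm while I eased off. I took that as give in the grip, because the pictures show no change in the spring.

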